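Level the rocking drain stand in the thawing pan and close its cover

ROBOT

A 6-joint arm with a two-finger parallel gripper is mounted at the origin on the work surface. World frame = base frame: x ahead of the robot, y to its left, z up, the work surface at z = 0. Lengths are in m, angles in rad, forces in N, time in s.
With the tool pointing down it reaches from about 0.35 to 0.775 m from the base axis. Payload 5.5 kg.
Tool frame: the origin (TCP) lies midway between the tips of the shut fingers; the grasp point (between the pads) lies 19 mm behind it; x points along the fingers, y is the direction in which the jaws open and shut, and the axes are right-handed (so a half turn about x gives the same grasp; the last joint's range is limited). The gripper opens to 85 mm and grips with 20 to 120 N. Pads are 22 mm wide; open, the fingers measure 114 mm over their backs; the gripper's body (76 mm by 85 mm) begins 54 mm behind the grasp point. The pads swing forward as they close: fully open they stand 13 mm farther back than shut.
Start: joints at [1.005, 0.313, 0.046, 1.304, 0, 1.431], TCP at [0.238, 0.524, 0.231] pointing down, gripper open.
Joint ranges: [-2.76, 2.76], [-0.86, 1.69], [-1.03, 1.26], [-2.2, 2.34], [-1.47, 1.5], [-3.14, 3.14]. Speed limits (rad/s): [2.57, 2.57, 3.14, 3.14, 3.14, 3.14].

INTERFACE

Orientations are given as a unit quaternion [w, x, y, z].
In Python, from workcell import env, optics, order, models gives the robot as it stands. The module is installed in compiled form; this text tells all that it offers.
- The arm moves only by the tool servo_tool, never from a script. Its argument "moves" is a list of rows, each a list of 5 numbers: the shift along the tool's x, y, z in cm, then the turn about the tool's x in rad, then the closure, from -1 (fully open) to 1 (shut). A call has exactly 10 rows; each row shifts and turns the commanded pose from where the row before left it, along the tool's axes as they then stand; what a row does not reach is not made up. A row lasts 1/8 s, in which the tool goes at most 62.5 mm and 10.7 degrees, less where a joint would pass 70% of its speed; a pose out of reach is approached as far as the arm can. A call is refused whole if a number of a shift passes 6.25 or a number of a turn 0.188, either way. A call with a gripper value outside its range is refused whole. The fingers move at their own pace and stop on an object; "grip_force" is the grip in N (left out, the last holds). Time passes only in rows, so rows that do not move let the fingers close, or fill a call up. It gives the time, the measured TCP pose, the force and the opening at its end, in the units of the state.
- env.get_state(): the state, without advancing time (a new reading comes with each control period).
- optics.read_camera(name): name is "scene" or "side" or "wrist"; returns a dict with "pixels" (480x640x3 uint8, blue, green, red), "vertical_fov" (degrees; the focal length in pixels is half the picture's height over the tangent of half this angle, whatever the lens; pixels are square), "cx", "cy" (the principal point, pixels), "extrinsics" (4x4, takes a point from world to camera coordinates). Camera axes: x right, y up, looking along -z (the intrinsics and any distortion apply to the point x, -y, -z); pixel columns grow to the right and rows downward; lengths in m; the calibration is good to about 2 mm. A picture is of the moment at which its call begins. There is no depth.
- order.hand_in(): hands the job in, once; it reports no verdict.
Trained networks look in a picture, given as the dict that the camera call returned (one of the last four; its "shot" number tells which), for a name from the list of things; names that differ only in an ending like _2 or _b are one class to them, and where a whole thing is asked for, a point or a joint stands for the part that bears it (a point fixed in the world has none). Each returns a list of dicts, best first, with "conf" (0 to 1); they miss things now and then, are a little off and sometimes report something else, mostly with a low value. They report only what shows in the picture. A call takes as long as a camera call. They do not tell look-alikes from the thing itself.
- models.outline_of(name, picture): "pixels" (480x640 bool, what is visible of it) and "location" ([column, row] in pixels, amid what is visible of it).
- models.pinpoint(name, picture): "location" ([column, row] in pixels: a listed point, or the origin of a listed thing).
The state is a dict: "clock": time; "joint_pos": joint angles; "qvel": joint speeds; "tau": joint torques, N m; "tcp_pos": TCP position; "orientation": TCP orientation; "wrist_force": force on the tool from outside, world axes, zero at the start; "ft_torque": the same for the moment, N m; "finger_gap": finger opening in m.
Only numpy, scipy, OpenCV 4.12 (cv2) and the standard library are available. Lean on these libraries where they do the work, as an engineer would, in place of code of your own. Each camera call takes 0.05 s, during which the arm holds its last target.

TASK

The four-footed drain stand in the round thawing pan is rocking, because two of its feet are standing on the pan's raised blue lands. With the cover still open, turn the stand in the pan until all four feet are down on the pan's floor and it no longer rocks; then lower the hinged cover gently until it is fully shut, and leave it shut. Do not disturb the other things on the table.

Things in the scene. Friction and masses are not known exactly. Their poses are not given: they have to be found in the camera images.
- pan: Round steel thawing pan fixed to the table: outside radius 112 mm, inside 108 mm, floor 4 mm thick, rim 68 mm above the table, open on top. A white centre pin (radius 11 mm) stands up to 48 mm above the table. Origin: centre of its underside, on the table; z up. Its cover is hinged on its +y side. Blue raised lands lie on the floor at its +x and -x sides; elsewhere the floor is flat.
- pan_land (a point): Middle of the top of the land on the pan's +x side, 88 mm from the pan's centre, 11 mm above the table; its twin is opposite, on the -x side. Each blue land rises 7 mm from the floor and is an arc from radius 68 to 108 mm, spanning 24 degrees to either side of the pan's x axis.
- stand_hub (a point): Loose green drain stand (0.25 to 0.5 kg, 58 mm tall), an open wheel: tubular hub (outer radius 23, 26 high) round the pan's pin with about 5 mm play, four bars (10 wide, 8 thick) along the stand's +x, -x, +y, -y, outer ring of centre radius 84, thickness 10 mm, tops flush. Closed fingertips fit into its four openings. Point: centre of the hub's top, 58 mm above the feet's undersides; z along the hub.
- stand_foot (a point): Underside of the stand's +x foot: red, round-bottomed, radius 7 mm, 88 mm from the stand's axis. One foot under the outer end of each of the four bars. At the start two opposite feet are on the lands and the stand is tilted about 5 degrees; with feet near 45 degrees (within about 13) from the pan's x and y axes all stand on the floor, the stand is level and its hub's top 62 mm above the table.
- cover (a joint): Angle of the pan's round clear cover with a blue rim (0.3 kg): 0 = shut, flat on the pan's rim (a firm stop), growing as it swings up; 1.57 = upright; at most 1.75. Starts 1.5 to 1.7. A stiff hinge (about 0.6 N m of friction) holds it wherever it is left, so it must be pushed all the way down.
- cover_hinge (a point): Middle of the cover's hinge line, on the pan: 127 mm from the pan's centre along the pan's +y, 66 mm above the table. The hinge line runs along the pan's x axis. The cover's outer face is 7 mm from the plane through the hinge line (above it when shut, facing away from the pan when upright); the disc is 234 mm in diameter and its far edge is 244 mm from the hinge line.
- cover_tab (a point): Blue tab at the cover's free edge, 60 mm wide, reaching from 240 to 272 mm from the hinge line. This point is the middle of the tab's outer face, 258 mm from the hinge line and 8 mm from the hinge plane.
- foil_trays: Bystander, to be left alone: stack of two lidded foil trays, 150 x 210 x 80 mm. Origin: centre of its underside.
- meal_boxes: Bystander, to be left alone: stack of two black meal boxes with grey lids, 118 x 168 x 76 mm. Origin: centre of its underside.
- sauce_tub: Bystander, to be left alone: orange tub with white lid, radius 52, height 85 mm. Origin: centre of its underside.
- pickle_jar: Bystander, to be left alone: green jar, radius 36, height 110 mm. Origin: centre of its underside.
- bowl: Bystander, to be left alone: steel bowl, rim radius 75, height 60 mm. Origin: centre of its underside.
- scoop: Bystander, to be left alone: serving spoon lying on the table. Origin: centre of its underside.
Things that resemble listed ones, but are neither listed nor needed, are in the scene too. What is shaped like the part that bears stand_hub but pink is not meant.

How it is judged:
On the way, in this order (a step that is already met when the one before it is completed fails the run):
1. the stand sits level with all four feet on the pan's floor while the cover is still open (z of stand_hub in the frame of pan between 0.055 and 0.0645 m and angle between stand_hub's own z axis and vertical below 0.025 rad and horizontal distance between stand_hub and pan below 0.02 m and value of joint cover above 1 rad), for 0.3 s.
2. the cover is shut (value of joint cover below 0.04 rad), for 0.2 s.
At the end, for the whole second after the job is handed in: The stand is in the pan (hub within 20 mm of the pan's centre), level within 0.025 rad, its hub top no more than 64.5 mm above the pan's underside (all four feet on the floor; 62 mm is perfect); the cover is shut (below 0.04 rad) and still (z of stand_hub in the frame of pan between 0.055 and 0.0645 m and angle between stand_hub's own z axis and vertical below 0.025 rad and horizontal distance between stand_hub and pan below 0.02 m and value of joint cover below 0.04 rad and velocity of joint cover between -0.05 and 0.05 rad/s); the robot touches nothing.
It fails at once if the cover is slammed: it closes faster than 1.2 rad/s over the last 0.2 rad (value of joint cover below 0.2 rad and velocity of joint cover below -1.2 rad/s).
It fails at once if another loose thing on the table is moved by more than 40 mm (distance of any of foil_trays, meal_boxes, sauce_tub, pickle_jar, bowl, scoop from where it was at the start of the episode above 0.04 m).
It also fails if it takes over 70 s, if anything falls off the work surface, if the arm or the gripper's body presses on something with over 40 N, if the wrist force passes 120 N, or if a joint passes its speed limit or range.

## Working session

There is one attempt and no reset: what is moved stays moved. The work goes in short steps, Python scripts to look and compute and a tool call to move; the robot and the scene stay as the last step left them, time stands still between calls to the robot, and variables do not carry over. Pictures are saved under pics/ and viewed, and the job is handed in when it is done.

Besides the shell and the picture viewer there is one more tool, called after ">>>" as name([rows], argument=value, ...), one row to a line, values as JSON. servo_tool: Moves the arm, as the interface text tells. Its arguments: {"type":"object","properties":{"moves":{"type":"array"},"grip_force":{"type":"number"}},"required":["moves"]}

```bash
mkdir -p pics; cat > h.py <<'E'
import numpy as np, cv2
from workcell import env, optics, order, models
def cam(n,save=None):
    p=optics.read_camera(n)
    if save: cv2.imwrite('pics/'+save,p["pixels"])
    return p
def K(p):
    f=240/np.tan(np.radians(p["vertical_fov"])/2); return f
def ray(p,uv):
    E=np.array(p["extrinsics"]);R=E[:3,:3];t=E[:3,3];f=K(p)
    d=np.array([(uv[0]-p["cx"])/f,-(uv[1]-p["cy"])/f,-1.0])
    return -R.T@t,R.T@d
def at_z(p,uv,z):
    o,d=ray(p,uv);return o+d*(z-o[2])/d[2]
def proj(p,X):
    E=np.array(p["extrinsics"]);c=E[:3,:3]@np.asarray(X,float)+E[:3,3];f=K(p)
    return np.array([p["cx"]+f*c[0]/-c[2],p["cy"]-f*c[1]/-c[2]])
def tri(obs):
    A=np.zeros((3,3));b=np.zeros(3)
    for p,uv in obs:
        o,d=ray(p,uv);d=d/np.linalg.norm(d);M=np.eye(3)-np.outer(d,d);A+=M;b+=M@o
    return np.linalg.solve(A,b)
E
python3 - <<'E'
from h import *
print(env.get_state())
for n in ["scene","side","wrist"]:
    p=cam(n,n+"0.png"); print(n,{k:v for k,v in p.items() if k!="pixels"})
    for t in ["pan","pan_land","stand_hub","stand_foot","cover_hinge","cover_tab"]:
        print(t,[(np.round(r["location"]),round(r["conf"],2)) for r in models.pinpoint(t,p)])
E
```

```text
{'clock': 0.0, 'joint_pos': array([1.00540995e+00, 3.14042450e-01, 4.49463746e-02, 1.30359262e+00,
       3.88163069e-06, 1.43122992e+00]), 'qvel': array([-0.00103199,  0.00025803,  0.00024788,  0.00091225,  0.00119326,
       -0.00198733]), 'tau': array([-1.64059045e-03, -4.80637872e+01,  2.98527592e+01,  1.95406924e-02,
       -3.73120167e-05,  1.04773662e-05]), 'tcp_pos': array([0.23722065, 0.52321057, 0.23037162]), 'orientation': array([ 0.69090785,  0.14878773,  0.69137237, -0.15004263]), 'wrist_force': array([-0.24584016,  0.30196989,  0.15721417]), 'ft_torque': array([-0.04286821,  0.02871261,  0.02821879]), 'finger_gap': 0.08554261727413033}
scene {'vertical_fov': 48.46503244492833, 'cx': 325.2045151232176, 'cy': 254.57594087507994, 'extrinsics': array([[-8.60887489e-01,  5.08795059e-01, -5.65413607e-04,
         4.49031976e-01],
       [-4.04075508e-01, -6.83024574e-01,  6.08440971e-01,
         1.44417118e-01],
       [ 3.09185568e-01,  5.24027690e-01,  7.93598932e-01,
        -1.26361035e+00],
       [ 0.00000000e+00,  0.00000000e+00,  0.00000000e+00,
         1.00000000e+
[... 832 characters left out ...]
85.]), 0.74)]
stand_foot [(array([200., 380.]), 0.77), (array([379., 249.]), 0.64)]
cover_hinge [(array([313., 216.]), 0.66)]
cover_tab [(array([314., 110.]), 0.73)]
wrist {'vertical_fov': 61.58886407422341, 'cx': 311.20817993810556, 'cy': 238.40409250452169, 'extrinsics': array([[ 4.13543858e-01,  9.10484044e-01,  5.32531988e-04,
        -5.75006070e-01],
       [-8.77093806e-01,  3.98534746e-01, -2.68097953e-01,
         3.41344138e-02],
       [-2.44311141e-01,  1.10403181e-01,  9.63391511e-01,
        -3.76793997e-01],
       [ 0.00000000e+00,  0.00000000e+00,  0.00000000e+00,
         1.00000000e+00]]), 'shot': 3}
pan []
pan_land []
stand_hub []
stand_foot []
cover_hinge []
cover_tab []
```

View pics/scene0.png

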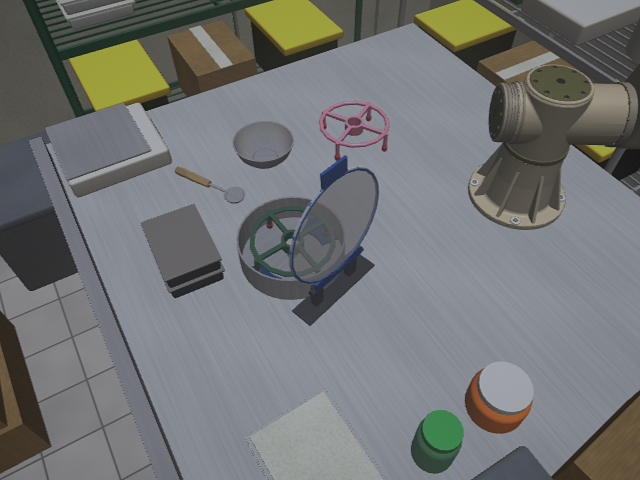

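View pics/side0.png

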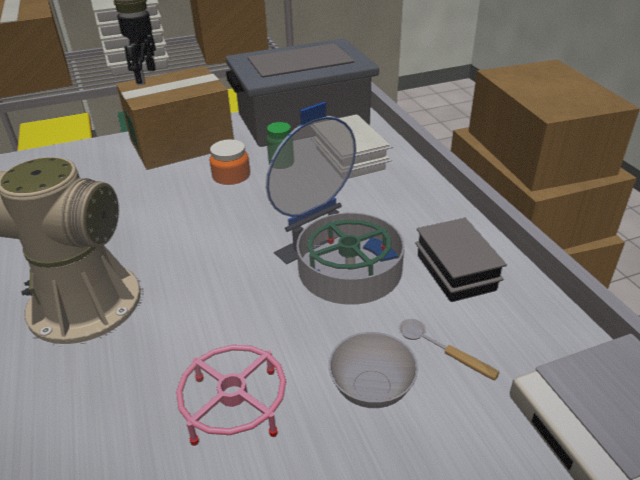

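```bash
python3 - <<'E'
from h import *
s=cam("scene");d=cam("side")
def best(t,p,near):
    r=models.pinpoint(t,p); r=[np.array(x["location"]) for x in r]
    r=[x for x in r if np.linalg.norm(x-near)<30]
    return r[0] if r else None
ns={"pan":((295,253),(351,264)),"pan_land":((263,277),(381,245)),"stand_hub":((291,237),(351,245)),"stand_foot":((257,274),(379,249)),"cover_hinge":((338,270),(313,216)),"cover_tab":((336,171),(314,110))}
for t,(a,b) in ns.items():
    u,v=best(t,s,a),best(t,d,b)
    if u is None or v is None: print(t,u,v);continue
    X=tri([(s,u),(d,v)]);print(t,X.round(4),"res",(proj(s,X)-u).round(1),(proj(d,X)-v).round(1))
for n,p in(("s",s),("d",d)):
    for t in ["foil_trays","meal_boxes","sauce_tub","pickle_jar","bowl","scoop"]:
        print(n,t,[(at_z(p,r["location"],0).round(3),round(r["conf"],2)) for r in models.pinpoint(t,p)])
E
```

```text
pan [ 0.5418 -0.1055 -0.0011] res [-0.9  0.1] [-0.9 -0. ]
pan_land [ 0.6277 -0.0832  0.0166] res [ 3.2 -0.2] [ 3.  -0.1]
stand_hub [ 0.5453 -0.0991  0.0613] res [ 0.3 -0. ] [0.3 0. ]
stand_foot [ 0.6318 -0.0948  0.0166] res [ 0.6 -0. ] [ 0.6 -0. ]
cover_hinge [0.5034 0.025  0.0655] res [-0.5  0.1] [-0.4 -0. ]
cover_tab None [312.  110.7]
s foil_trays [(array([ 0.52 , -0.147,  0.   ]), 0.51), (array([0.539, 0.374, 0.   ]), 0.21)]
s meal_boxes [(array([ 0.742, -0.207,  0.   ]), 0.94)]
s sauce_tub [(array([0.401, 0.375, 0.   ]), 0.82)]
s pickle_jar [(array([0.539, 0.376, 0.   ]), 0.85)]
s bowl [(array([ 0.452, -0.403,  0.   ]), 0.62)]
s scoop [(array([ 0.614, -0.393,  0.   ]), 0.8)]
d foil_trays [(array([0.717, 0.323, 0.   ]), 0.6), (array([ 0.611, -0.386,  0.   ]), 0.26)]
d meal_boxes [(array([ 0.742, -0.212,  0.   ]), 0.88), (array([ 0.639, -0.059,  0.   ]), 0.3)]
d sauce_tub [(array([0.39 , 0.358, 0.   ]), 0.81)]
d pickle_jar [(array([0.539, 0.385, 0.   ]), 0.71)]
d bowl [(array([ 0.456, -0.412,  0.   ]), 0.72), (array([0.713, 0.322, 0.   ]), 0.5)]
d scoop [(array([ 0.611, -0.385,  0.   ]), 0.78)]
```

Candidates for the stand are green at scene (291,237) / side (349,245), inside the pan, and pink at scene (355,125) / side (231,388), on the open table. The green one is meant, because it sits round the pan's pin and pink is excluded. I'll confirm with an enlarged crop and a model overlay.

```bash
cat >> h.py <<'E'
P=np.array([0.542,-0.105,0.0]); YAW=np.radians(15.8)
def pw(x,y,z):
    c,s=np.cos(YAW),np.sin(YAW); return P+np.array([c*x-s*y,s*x+c*y,z])
def overlay(p,box,name,k=4,th=None,cov=None):
    u0,v0,u1,v1=box; im=cv2.resize(p["pixels"][v0:v1,u0:u1],None,fx=k,fy=k,interpolation=cv2.INTER_CUBIC)
    def pt(X): q=(proj(p,X)-[u0,v0]+.5)*k; return tuple(int(a) for a in q)
    def poly(Xs,col):
        for a,b in zip(Xs[:-1],Xs[1:]): cv2.line(im,pt(a),pt(b),col,1,cv2.LINE_AA)
    t=np.linspace(0,2*np.pi,60)
    poly([pw(.112*np.cos(a),.112*np.sin(a),.068) for a in t],(0,255,255))
    for o in(0,np.pi):
        tt=np.linspace(-.419,.419,12)+o
        q=[(.068,a) for a in tt]+[(.108,a) for a in tt[::-1]];q.append(q[0])
        poly([pw(r*np.cos(a),r*np.sin(a),.011) for r,a in q],(255,255,0))
    if th is not None:
        for i in range(4):
            a=th+i*np.pi/2; poly([pw(.023*np.cos(a),.023*np.sin(a),.062),pw(.084*np.cos(a),.084*np.sin(a),.062)],(0,0,255) if i else (255,0,255))
    if cov is not None:
        q=[]
        for a in t:
            r=.127+.117*np.cos(a);x=.117*np.sin(a)
            q.append(pw(x,.127-r*np.cos(cov)+.007*np.sin(cov),.066+r*np.sin(cov)+.007*np.cos(cov)))
        poly(q,(0,128,255))
    cv2.imwrite("pics/"+name,im)
E
python3 - <<'E'
from h import *
th=np.radians(-13)
d=cam("side");overlay(d,(260,90,420,310),"o1.png",3,th,1.6)
s=cam("scene");overlay(s,(220,140,400,330),"o2.png",3,th,1.6)
import numpy as np
R=None
q=env.get_state()["orientation"]
from scipy.spatial.transform import Rotation as Ro
print(Ro.from_quat(q,scalar_first=True).as_matrix().round(3))
a,b=cv2.imread("pics/o1.png"),cv2.imread("pics/o2.png")
print(a.shape,b.shape)
E
```

```text
[[ 0.     0.413  0.911]
 [ 0.     0.911 -0.413]
 [-1.     0.    -0.   ]]
(660, 480, 3) (570, 540, 3)
```

View pics/o1.png

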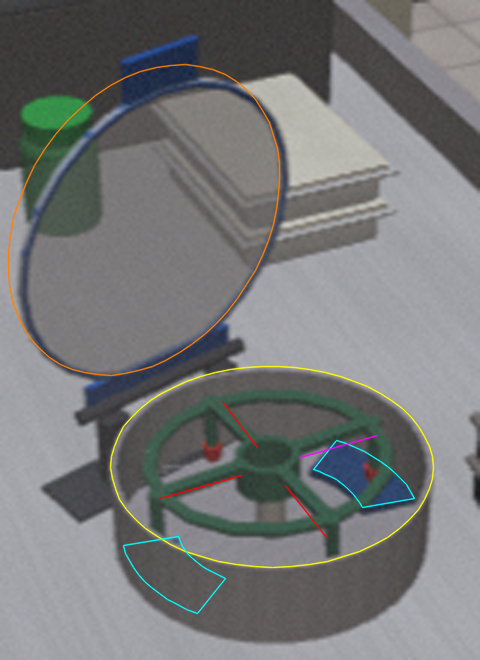

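View pics/o2.png

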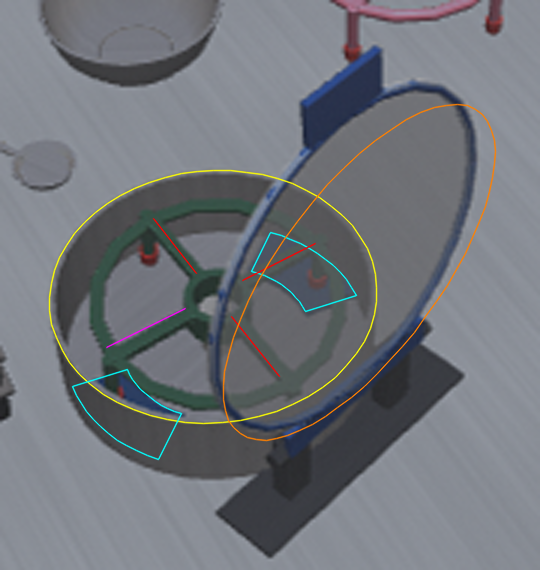

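The crops confirm the green stand is in the pan, and the overlay fits. Its +x foot is at about −13° in the pan frame, on the land, and the cover is at about 1.5 rad. I'll turn it clockwise by about 32°. To do that I'll go over the cover's top and down into the opening on the side away from the cover. First I raise the arm.

>>> servo_tool([
  [-5,0,0,0,1],
  [-5,0,0,0,1],
  [-5,0,0,0,1],
  [-5,0,0,0,1],
  [0,-2.5,3.2,0,1],
  [0,-2.5,3.2,0,1],
  [0,-2.5,3.2,0,1],
  [0,-2.5,3.2,0,1],
  [0,0,0,0,1],
  [0,0,0,0,1],
], grip_force=40)

```text
clock: 3.7
tcp_pos: [0.3128, 0.3799, 0.4315]
orientation: [0.691, 0.15, 0.691, -0.149]
wrist_force: [0.2, -0.2, 0.6]
finger_gap: 0.0
```

>>> servo_tool([
  [0,-3.6,4.6,0,1],
  [0,-3.6,4.6,0,1],
  [0,-3.6,4.6,0,1],
  [0,-3.6,4.6,0,1],
  [0,-3.6,4.6,0,1],
  [0,-3.6,4.6,0,1],
  [0,-3.6,4.6,0,1],
  [0,-3.6,4.6,0,1],
  [0,-3.6,4.6,0,1],
  [0,-3.6,4.6,0,1],
])

```text
clock: 4.95
tcp_pos: [0.5845, -0.1386, 0.431]
orientation: [0.691, 0.149, 0.691, -0.149]
wrist_force: [0.8, 0.4, 0.3]
finger_gap: -0.0003
```

```bash
python3 - <<'E'
from h import *
w=cam("wrist","w1.png")
for t in ["pan","pan_land","stand_hub","stand_foot","cover_tab","cover_hinge"]:
    print(t,[(np.round(r["location"]),round(r["conf"],2)) for r in models.pinpoint(t,w)])
overlay(w,(0,0,640,480),"o3.png",1,np.radians(-13),1.5)
s=cam("scene","s1.png")
E
```

```text
pan [(array([319., 136.]), 0.7)]
pan_land [(array([357., 188.]), 0.79)]
stand_hub [(array([326., 139.]), 0.69)]
stand_foot [(array([354., 194.]), 0.64)]
cover_tab [(array([492.,  11.]), 0.88), (array([355., 194.]), 0.29)]
cover_hinge [(array([402.,  65.]), 0.95)]
```

View pics/o3.png

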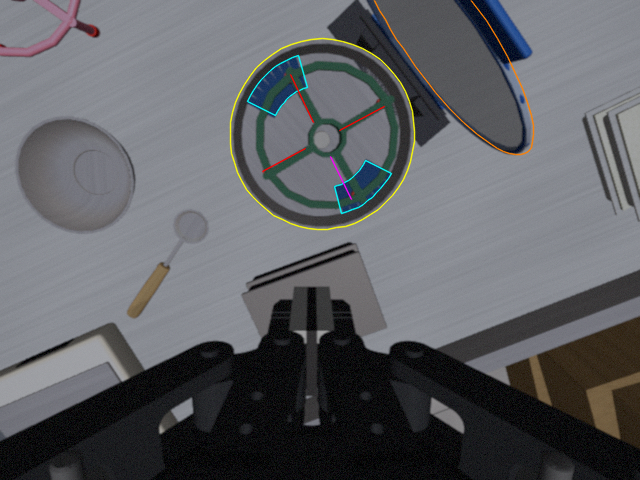

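View pics/s1.png

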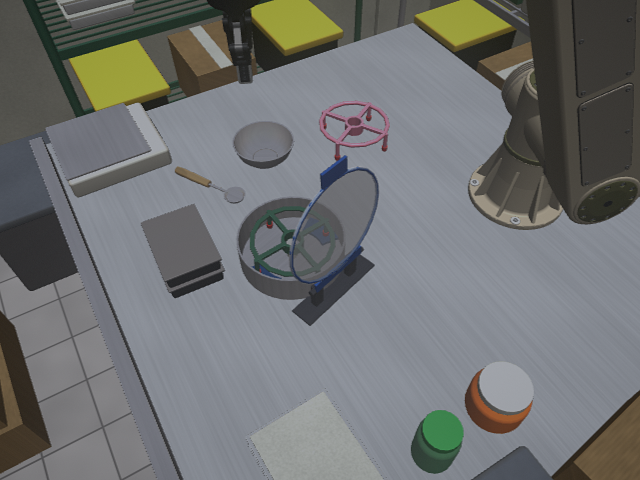

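The wrist view agrees with the model: hub at (325,138), and bars and lands under the overlay. The fingertip is over the +x/−y opening, so I descend to just above the stand.

>>> servo_tool([
  [4.2,0,0,0,1],
  [4.2,0,0,0,1],
  [4.2,0,0,0,1],
  [4.2,0,0,0,1],
  [4.2,0,0,0,1],
  [4.2,0,0,0,1],
  [4.2,0,0,0,1],
  [2.6,0,0,0,1],
  [1,0,0,0,1],
  [0,0,0,0,1],
])

```text
clock: 6.6
tcp_pos: [0.583, -0.1373, 0.1019]
orientation: [0.691, 0.149, 0.691, -0.149]
wrist_force: [0.2, -0.9, 0.1]
finger_gap: -0.0002
```

```bash
python3 - <<'E'
from h import *
s=env.get_state();print(s["tcp_pos"],s["wrist_force"],s["joint_pos"].round(2))
d=cam("side");overlay(d,(230,40,450,310),"o4.png",2,np.radians(-13),1.5)
w=cam("wrist","w2.png")
a=cv2.imread("pics/o4.png");cv2.imwrite("pics/c4.png",np.hstack([a,cv2.resize(w["pixels"],(360,270))[:, :] if 0 else cv2.copyMakeBorder(cv2.resize(w["pixels"],(360,270)),0,270,0,0,cv2.BORDER_CONSTANT)]))
E
```

```text
[ 0.58300748 -0.13733626  0.10190544] [ 0.15543574 -0.93227188  0.09699947] [-0.37  0.42 -0.12  1.03  0.    0.06]
```

View pics/c4.png

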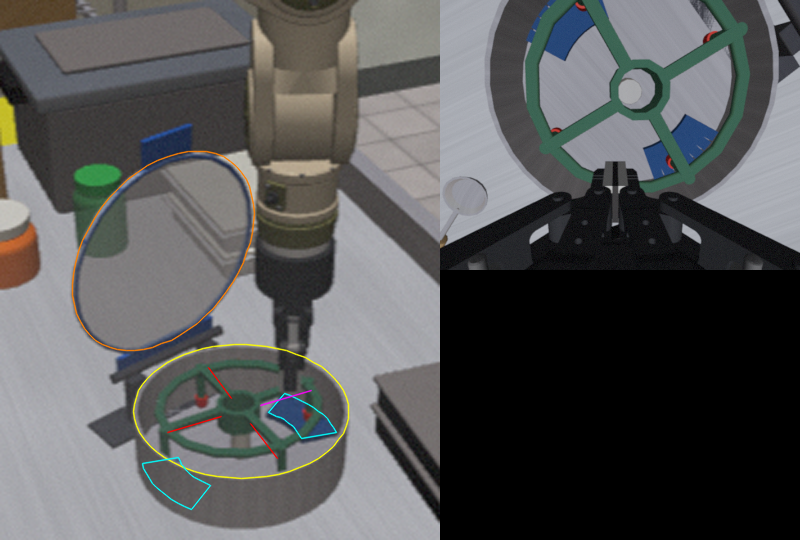

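The tip hangs clear above the opening, and the cover matches 1.5 rad. I go down to z of about 0.04.

>>> servo_tool([
  [0.8,0,0,0,1],
  [0.8,0,0,0,1],
  [0.8,0,0,0,1],
  [0.8,0,0,0,1],
  [0.8,0,0,0,1],
  [0.8,0,0,0,1],
  [0.8,0,0,0,1],
  [0.6,0,0,0,1],
  [0,0,0,0,1],
  [0,0,0,0,1],
])

```text
clock: 7.95
tcp_pos: [0.5832, -0.1382, 0.0395]
orientation: [0.691, 0.149, 0.691, -0.149]
wrist_force: [-0.6, -0.3, -0.5]
finger_gap: 0.0001
```

```bash
python3 - <<'E'
from h import *
s=env.get_state();print(s["tcp_pos"],s["wrist_force"])
from scipy.spatial.transform import Rotation as Ro
R=Ro.from_quat(s["orientation"],scalar_first=True).as_matrix()
hub=np.array([.543,-.103]);p=s["tcp_pos"]
v=p[:2]-hub;r=np.hypot(*v);a0=np.degrees(np.arctan2(v[1],v[0]));print(r,a0)
prev=p.copy()
for a in np.arange(a0-6,-150,-6):
    q=np.array([*(hub+.053*np.array([np.cos(np.radians(a)),np.sin(np.radians(a))])),p[2]])
    print(round(a),(R.T@(q-prev)*100).round(2));prev=q
E
```

```text
[ 0.58320549 -0.13815135  0.03948252] [-0.60457406 -0.27415414 -0.45526267]
0.05340504176103361 -41.1629539332702
-47 [-0.   -0.51 -0.23]
-53 [-0.   -0.5  -0.24]
-59 [-0.   -0.47 -0.29]
-65 [-0.   -0.44 -0.34]
-71 [-0.   -0.4  -0.38]
-77 [-0.   -0.36 -0.42]
-83 [-0.   -0.31 -0.46]
-89 [-0.   -0.26 -0.49]
-95 [-0.   -0.21 -0.51]
-101 [-0.   -0.16 -0.53]
-107 [-0.   -0.1  -0.55]
-113 [-0.   -0.04 -0.55]
-119 [-0.    0.02 -0.55]
-125 [-0.    0.07 -0.55]
-131 [-0.    0.13 -0.54]
-137 [-0.    0.19 -0.52]
-143 [-0.    0.24 -0.5 ]
-149 [-0.    0.29 -0.47]
```

>>> servo_tool([
  [0,-0.5,-0.23,0,1],
  [0,-0.5,-0.24,0,1],
  [0,-0.47,-0.29,0,1],
  [0,-0.44,-0.34,0,1],
  [0,-0.4,-0.38,0,1],
  [0,-0.36,-0.42,0,1],
  [0,-0.31,-0.46,0,1],
  [0,-0.26,-0.49,0,1],
  [0,-0.21,-0.51,0,1],
  [0,0,0,0,1],
])

```text
clock: 9.2
tcp_pos: [0.5373, -0.1555, 0.0392]
orientation: [0.691, 0.149, 0.691, -0.149]
wrist_force: [0.3, 0.5, -0.9]
finger_gap: -0.0
```

```bash
python3 - <<'E'
from h import *
s=env.get_state();print(s["tcp_pos"],s["wrist_force"])
d=cam("side");overlay(d,(270,190,430,310),"o5.png",4,np.radians(-45),None)
w=cam("wrist","w3.png")
E
```

```text
[ 0.53731148 -0.15546073  0.0392298 ] [ 0.33739981  0.48181991 -0.89308512]
```

View pics/o5.png

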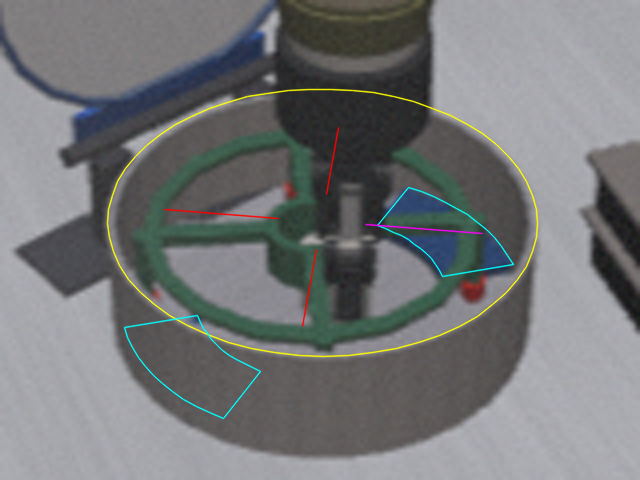

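View pics/w3.png

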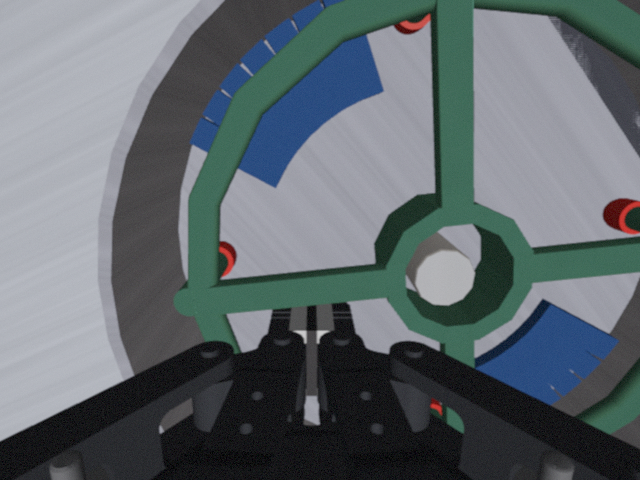

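The wrist picture shows the feet at (412,22) and (432,408), just past the lands' edges. Another 8–9° will centre them.

>>> servo_tool([
  [0,-0.1,-0.27,0,1],
  [0,-0.08,-0.27,0,1],
  [0,-0.06,-0.27,0,1],
  [0,0,0,0,1],
  [0,0,0,0,1],
  [0,0.1,0.3,0,1],
  [0,0.2,0.5,0,1],
  [0,0.2,0.3,0,1],
  [0,0,0,0,1],
  [0,0,0,0,1],
])

```text
clock: 10.55
tcp_pos: [0.5417, -0.1544, 0.0392]
orientation: [0.691, 0.149, 0.691, -0.149]
wrist_force: [0.7, -0.5, 0.8]
finger_gap: 0.0001
```

```bash
python3 - <<'E'
from h import *
s=env.get_state();print(s["tcp_pos"],s["wrist_force"])
d=cam("side");overlay(d,(270,190,430,310),"o6.png",4,np.radians(-45),None)
w=cam("wrist","w4.png")
E
```

```text
[ 0.54171877 -0.15436044  0.03915131] [ 0.66634748 -0.5282215   0.83772749]
```

View pics/o6.png

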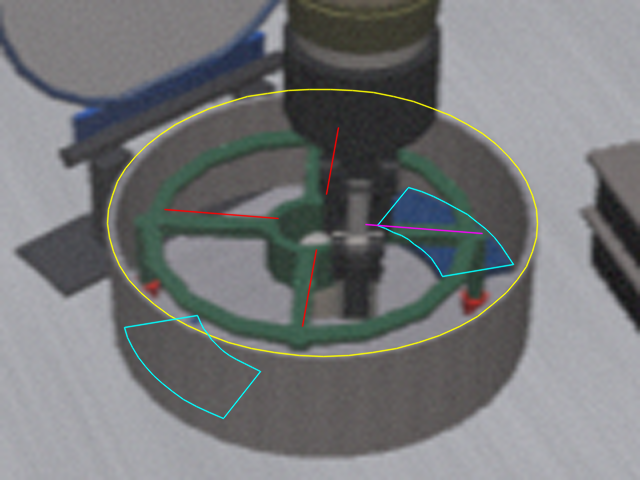

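View pics/w4.png

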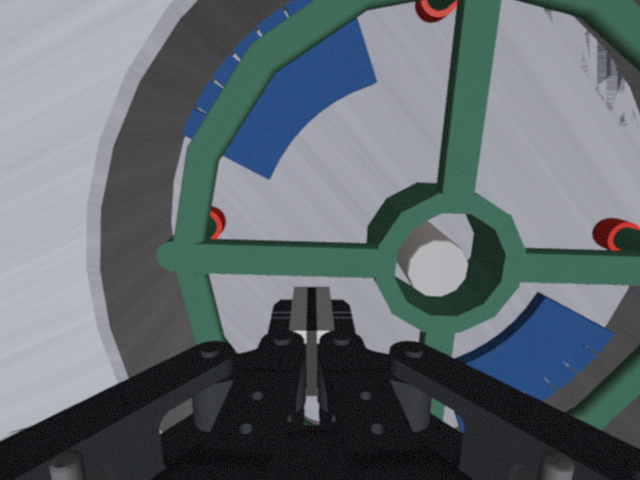

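The stand now looks level, with its bars parallel to the −45° overlay and all feet clear of the lands. I lift straight up and check it from above.

>>> servo_tool([
  [-1,0,0,0,1],
  [-2,0,0,0,1],
  [-4,0,0,0,1],
  [-5,0,0,0,1],
  [-5,0,0,0,1],
  [-5,0,0,0,1],
  [-5,0,0,0,1],
  [-5,0,0,0,1],
  [-5,0,0,0,1],
  [-2.5,0,0,0,1],
])

```text
clock: 11.9
tcp_pos: [0.5417, -0.1544, 0.4383]
orientation: [0.693, 0.149, 0.689, -0.15]
wrist_force: [0.4, 1.0, -0.0]
finger_gap: 0.0002
```

```bash
python3 - <<'E'
from h import *
s=env.get_state();print(s["tcp_pos"],s["wrist_force"])
d=cam("side");overlay(d,(270,190,430,310),"o7.png",2,np.radians(-45),None)
w=cam("wrist");overlay(w,(180,0,500,240),"w5.png",2,np.radians(-45),1.5)
c=cam("scene")
def pk(p,t): return [np.array(r["location"]) for r in models.pinpoint(t,p)]
print("hubs",pk(d,"stand_hub"),pk(c,"stand_hub"))
a=cv2.imread("pics/o7.png");b=cv2.imread("pics/w5.png")
overlay(c,(220,140,380,300),"o8.png",2,np.radians(-45),1.5);e=cv2.imread("pics/o8.png")
H=np.zeros((560,640,3),np.uint8);H=np.zeros((600,800,3),np.uint8)
H[:240,:320]=a;H[:320,320:640]=e;H[320:600,0:373]=cv2.resize(b,(373,280));cv2.imwrite("pics/m1.png",H)
cv2.imwrite("pics/w5.png",b)
E
```

```text
[ 0.54167116 -0.15443869  0.43833438] [ 0.41931353  0.96043002 -0.03955754]
hubs [array([347.9, 247.8]), array([228.7, 384.4])] [array([293.5, 237.8]), array([354.5, 121.3])]
```

View pics/m1.png

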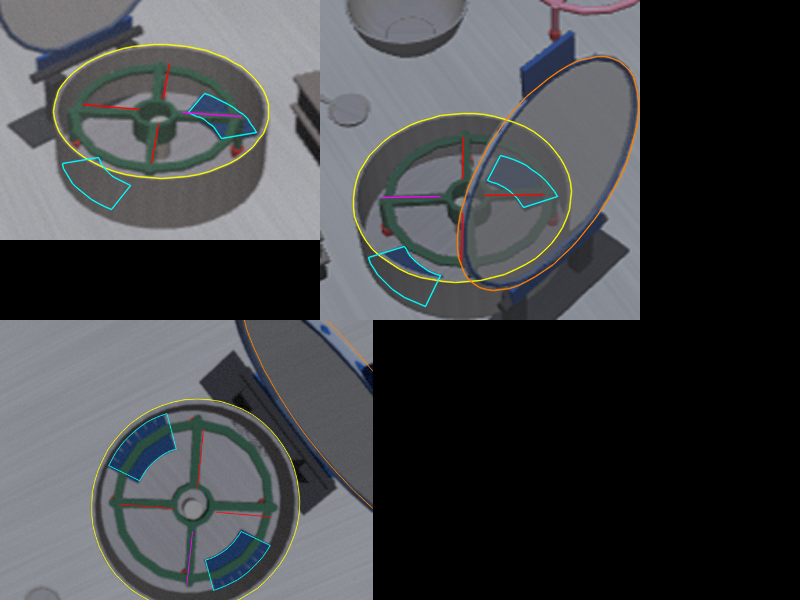

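View pics/w5.png

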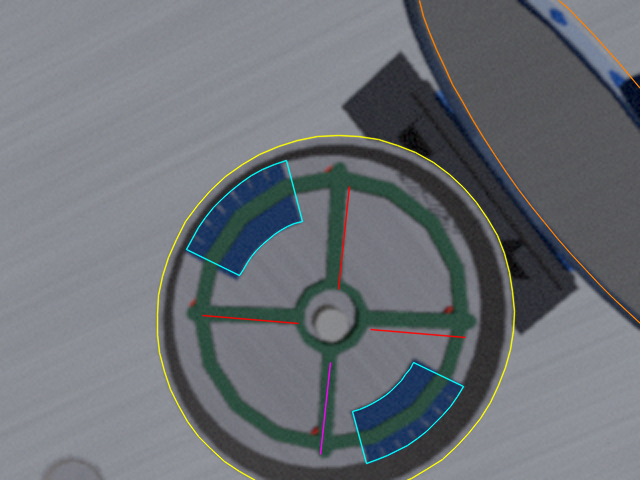

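The top view shows all four feet clear of the lands, and both overlays agree that it is level. Next I go over the tab to behind the cover, aligning the tool's y with the pan's y.

>>> servo_tool([
  [0,3.8,-2.7,0,1],
  [0,3.8,-2.7,0,1],
  [0,3.8,-2.7,0,1],
  [0,3.8,-2.7,0,1],
  [0,3.8,-2.7,0,1],
  [0,0,0,-0.175,1],
  [0,0,0,-0.175,1],
  [0,0,0,-0.175,1],
  [0,0,0,-0.175,1],
  [0,0,0,0,1],
])

```text
clock: 13.4
tcp_pos: [0.4968, 0.0743, 0.4329]
orientation: [0.7, -0.096, 0.701, 0.096]
wrist_force: [0.7, 0.8, -0.3]
finger_gap: -0.0001
```

```bash
cat >> h.py <<'E'
def st():
    from scipy.spatial.transform import Rotation as Ro
    s=env.get_state();R=Ro.from_quat(s["orientation"],scalar_first=True).as_matrix()
    c,sn=np.cos(YAW),np.sin(YAW);A=np.array([[c,sn,0],[-sn,c,0],[0,0,1]])
    q=A@(s["tcp_pos"]-P);print("tcp in pan mm",(q*1000).round(1),"F pan",(A@s["wrist_force"]).round(1));print((A@R).round(3));return q,A@R
E
python3 - <<'E'
from h import *
st()
d=cam("side");overlay(d,(200,0,440,300),"o9.png",2,np.radians(-45),1.5)
E
```

```text
tcp in pan mm [  5.4 184.9 432.9] F pan [ 0.9  0.6 -0.3]
[[-0.002  0.003  1.   ]
 [ 0.001  1.    -0.003]
 [-1.     0.001 -0.002]]
```

View pics/o9.png

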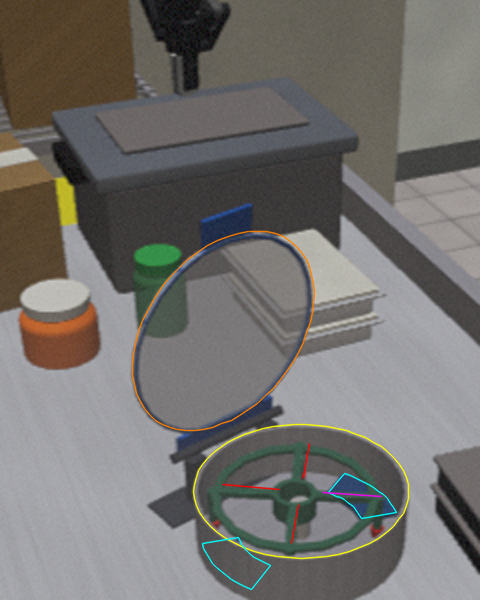

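>>> servo_tool([
  [3,0,0,0,1],
  [4,0,0,0,1],
  [4,0,0,0,1],
  [3,0,0,0,1],
  [1.6,0,0,0,1],
  [0,-1,-0.2,0,1],
  [0,-1,-0.2,0,1],
  [0,-1,0,0,1],
  [0,-1,0,0,1],
  [0,0,0,0,1],
])

```text
clock: 14.7
tcp_pos: [0.5049, 0.0337, 0.2786]
orientation: [0.701, -0.096, 0.7, 0.096]
wrist_force: [-0.2, -0.7, 0.2]
finger_gap: -0.0001
```

```bash
python3 - <<'E'
from h import *
q,R=st()
d=cam("side");overlay(d,(200,0,440,300),"o10.png",2,np.radians(-45),1.5)
prev=q*1000;prev[0]=0;prev[0]=0
r,h=210,15
for t in [1.45]+list(np.arange(1.4,0.001,-0.05))+[0]:
    n=np.array([0,127-r*np.cos(t)+7*np.sin(t)+h,66+r*np.sin(t)+7*np.cos(t)])
    print(round(t,2),n.round(),(R.T@(n-prev)/10).round(2));prev=n
E
```

```text
tcp in pan mm [  2.1 143.6 278.6] F pan [-0.4 -0.6  0.2]
[[ 0.001  0.003  1.   ]
 [-0.001  1.    -0.003]
 [-1.    -0.001  0.001]]
1.45 [  0. 124. 275.] [ 0.33 -1.99  0.01]
1.4 [  0. 113. 274.] [ 0.12 -1.04  0.  ]
1.35 [  0. 103. 272.] [ 0.17 -1.04  0.  ]
1.3 [  0.  93. 270.] [ 0.22 -1.03  0.  ]
1.25 [  0.  82. 267.] [ 0.27 -1.01  0.  ]
1.2 [  0.  72. 264.] [ 0.32 -1.    0.  ]
1.15 [  0.  63. 261.] [ 0.37 -0.98  0.  ]
1.1 [  0.  53. 256.] [ 0.42 -0.96  0.  ]
1.05 [  0.  44. 252.] [ 0.47 -0.94  0.  ]
1.0 [  0.  34. 246.] [ 0.52 -0.92  0.  ]
0.95 [  0.  26. 241.] [ 0.56 -0.89  0.  ]
0.9 [  0.  17. 235.] [ 0.6  -0.86  0.  ]
0.85 [  0.   9. 228.] [ 0.65 -0.83  0.  ]
0.8 [  0.   1. 222.] [ 0.69 -0.79  0.  ]
0.75 [  0.  -7. 214.] [ 0.73 -0.76  0.  ]
0.7 [  0. -14. 207.] [ 0.76 -0.72  0.  ]
0.65 [  0. -21. 199.] [ 0.8  -0.68  0.  ]
0.6 [  0. -27. 190.] [ 0.83 -0.64  0.  ]
0.55 [  0. -33. 182.] [ 0.86 -0.6   0.  ]
0.5 [  0. -39. 173.] [ 0.89 -0.56  0.  ]
0.45 [  0. -44. 164.] [ 0.92 -0.51  0.  ]
0.4 [  0. -49. 154.] [ 0.94 -0.46  0.  ]
0.35 [  0. -53. 145.] [ 0.96 -0.42  0.  ]
0.3 [  0. -57. 135.] [ 0.98 -0.37  0.  ]
0.25 [  0. -60. 125.] [ 1.   -0.32  0.  ]
0.2 [  0. -62. 115.] [ 1.02 -0.27  0.  ]
0.15 [  0. -65. 104.] [ 1.03 -0.22 -0.  ]
0.1 [  0. -66.  94.] [ 1.04 -0.16 -0.  ]
0.05 [  0. -67.  83.] [ 1.04 -0.11 -0.  ]
0 [  0. -68.  73.] [ 1.05 -0.06 -0.  ]
```

View pics/o10.png

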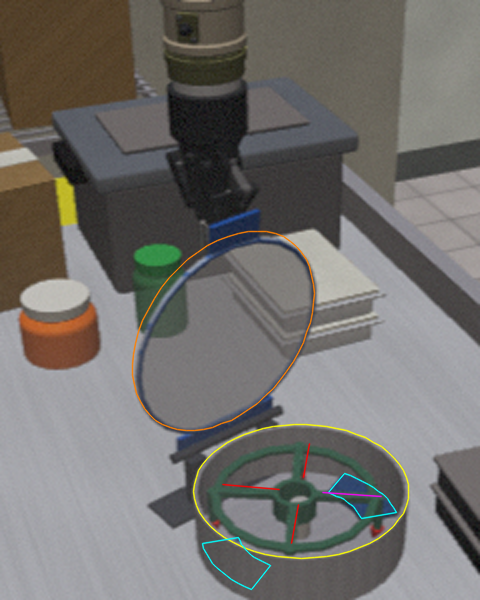

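The fingers are just behind the tab with the gripper body above it, and the cover has moved hardly at all. Now I push along the hinge arc at 0.4 rad/s.

>>> servo_tool([
  [0.16,-1,0,0,1],
  [0.17,-1,0,0,1],
  [0.12,-1.04,0,0,1],
  [0.17,-1.04,0,0,1],
  [0.22,-1.03,0,0,1],
  [0.27,-1.01,0,0,1],
  [0.32,-1,0,0,1],
  [0.37,-0.98,0,0,1],
  [0.42,-0.96,0,0,1],
  [0.47,-0.94,0,0,1],
])

```text
clock: 16.0
tcp_pos: [0.5319, -0.0623, 0.2513]
orientation: [0.701, -0.097, 0.7, 0.096]
wrist_force: [0.6, 2.1, 1.3]
finger_gap: -0.0
```

```bash
python3 - <<'E'
from h import *
q,R=st()
d=cam("side");overlay(d,(200,0,440,300),"o11.png",2,np.radians(-45),1.05)
E
```

```text
tcp in pan mm [  1.9  43.8 251.3] F pan [1.2 1.9 1.3]
[[ 0.001  0.002  1.   ]
 [-0.     1.    -0.002]
 [-1.    -0.     0.001]]
```

View pics/o11.png

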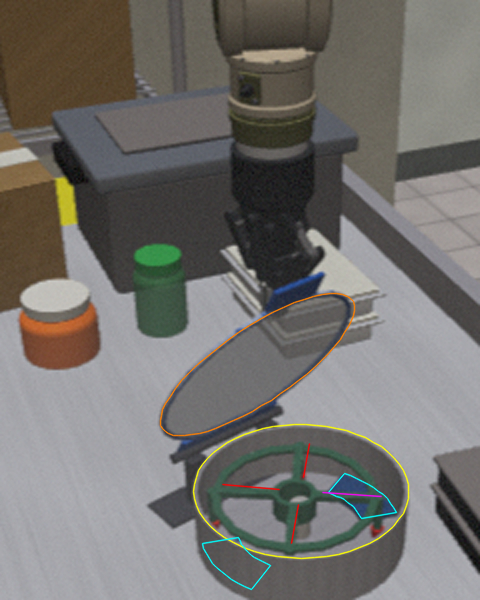

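The cover follows the 1.05 overlay exactly, so I carry on.

>>> servo_tool([
  [0.52,-0.92,0,0,1],
  [0.56,-0.89,0,0,1],
  [0.6,-0.86,0,0,1],
  [0.65,-0.83,0,0,1],
  [0.69,-0.79,0,0,1],
  [0.73,-0.76,0,0,1],
  [0.76,-0.72,0,0,1],
  [0.8,-0.68,0,0,1],
  [0.83,-0.64,0,0,1],
  [0.86,-0.6,0,0,1],
])

```text
clock: 17.3
tcp_pos: [0.5524, -0.136, 0.1808]
orientation: [0.7, -0.097, 0.7, 0.097]
wrist_force: [1.0, -0.3, 2.6]
finger_gap: 0.0
```

>>> servo_tool([
  [0.89,-0.56,0,0,1],
  [0.92,-0.51,0,0,1],
  [0.94,-0.46,0,0,1],
  [0.96,-0.42,0,0,1],
  [0.98,-0.37,0,0,1],
  [0.9,-0.3,0,0,1],
  [0.8,-0.22,0,0,1],
  [0.7,-0.15,0,0,1],
  [0.6,-0.1,0,0,1],
  [0,0,0,0,1],
])

```text
clock: 18.55
tcp_pos: [0.5601, -0.165, 0.1037]
orientation: [0.7, -0.096, 0.701, 0.097]
wrist_force: [0.3, 0.2, -0.8]
finger_gap: 0.0001
```

```bash
python3 - <<'E'
from h import *
q,R=st()
d=cam("side");overlay(d,(220,100,460,320),"o12.png",3,None,0.16)
E
```

```text
tcp in pan mm [  1.  -62.6 103.7] F pan [ 0.4  0.1 -0.8]
[[-0.001  0.002  1.   ]
 [ 0.001  1.    -0.002]
 [-1.     0.001 -0.001]]
```

View pics/o12.png

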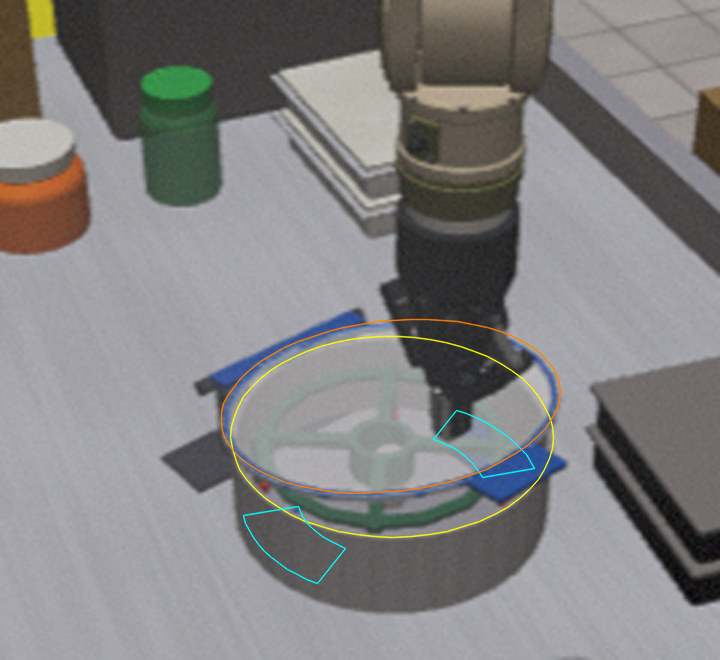

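The cover is at about 0.15. I press it down slowly to the stop.

>>> servo_tool([
  [0.5,-0.08,0,0,1],
  [0.5,-0.07,0,0,1],
  [0.5,-0.06,0,0,1],
  [0.5,-0.05,0,0,1],
  [0.4,-0.04,0,0,1],
  [0.3,0,0,0,1],
  [0.2,0,0,0,1],
  [0.1,0,0,0,1],
  [0.1,0,0,0,1],
  [0,0,0,0,1],
])

```text
clock: 19.85
tcp_pos: [0.5614, -0.1681, 0.0734]
orientation: [0.7, -0.097, 0.7, 0.097]
wrist_force: [0.5, -0.0, 0.6]
finger_gap: -0.0002
```

```bash
python3 - <<'E'
from h import *
q,R=st()
E
```

```text
tcp in pan mm [  1.5 -66.   73.4] F pan [ 0.5 -0.2  0.6]
[[-0.     0.002  1.   ]
 [ 0.     1.    -0.002]
 [-1.     0.    -0.   ]]
```

>>> servo_tool([
  [0.1,0,0,0,1],
  [0,0,0,0,1],
  [0.1,0,0,0,1],
  [0,0,0,0,1],
  [0,0,0,0,1],
  [0,0,0,0,1],
  [0,0,0,0,1],
  [0,0,0,0,1],
  [0,0,0,0,1],
  [0,0,0,0,1],
])

```text
clock: 21.1
tcp_pos: [0.5615, -0.1681, 0.073]
orientation: [0.701, -0.097, 0.7, 0.097]
wrist_force: [-2.5, 1.3, 10.8]
finger_gap: -0.0002
```

The force rose to 11 N while z stayed at 73 mm, so the cover is on its firm stop. I press a little more, then lift off.

>>> servo_tool([
  [0.1,0,0,0,1],
  [0,0,0,0,1],
  [0,0,0,0,1],
  [-0.5,0,0,0,1],
  [-1,0,0,0,1],
  [-3,0,0,0,1],
  [-5,0,0,0,1],
  [-5,0,0,0,1],
  [-5,0,0,0,1],
  [0,0,0,0,1],
])

```text
clock: 22.35
tcp_pos: [0.5635, -0.169, 0.2705]
orientation: [0.703, -0.098, 0.698, 0.095]
wrist_force: [0.3, -0.3, 0.3]
finger_gap: -0.0004
```

```bash
python3 - <<'E'
from h import *
q,R=st()
d=cam("side");overlay(d,(250,160,430,310),"o13.png",4,np.radians(-45),0.0)
c=cam("scene");overlay(c,(200,170,380,330),"o14.png",4,np.radians(-45),0.0)
E
```

```text
tcp in pan mm [  3.3 -67.5 270.5] F pan [ 0.2 -0.4  0.3]
[[ 0.007  0.001  1.   ]
 [-0.005  1.    -0.001]
 [-1.    -0.005  0.007]]
```

View pics/o13.png

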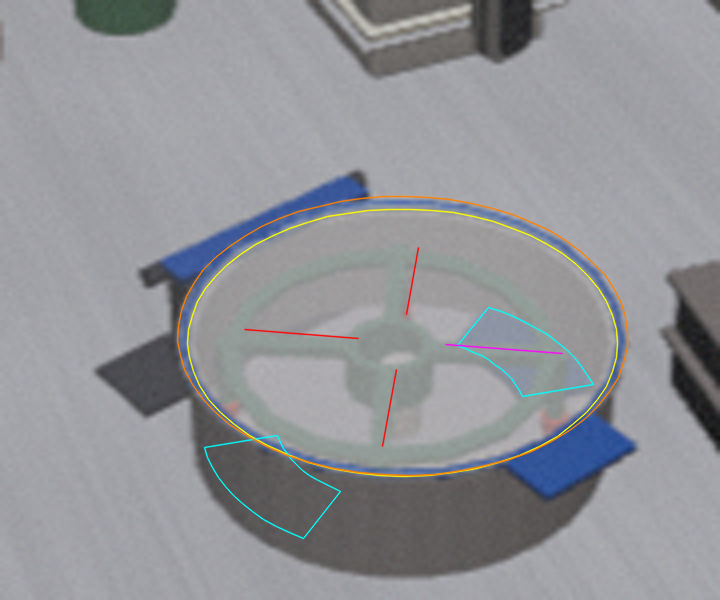

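View pics/o14.png

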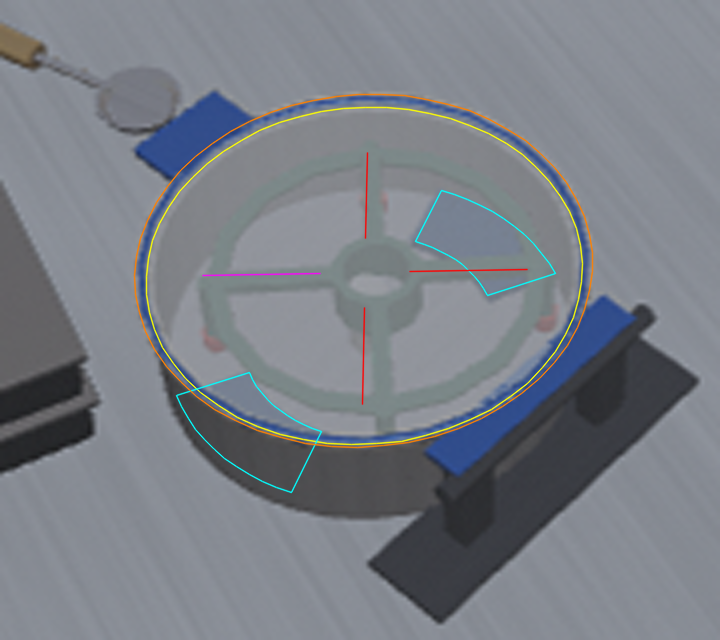

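The cover lies flat on the rim in both views, and the stand sits evenly with its feet off the lands. One numeric check of the hub, then I hand in.

```bash
python3 - <<'E'
from h import *
d=cam("side");c=cam("scene")
print(tri([(d,(347.9,247.8)),(c,(293.5,237.8))]).round(4), P)
# level: ring ends at bar ends picked in o13/o14 crops (+x end and opposite)
for n,a,b in [("+x/E",(250+560/4,160+358/4),(200+213/4,170+283/4)),("-x/W",(250+228/4,160+345/4),(200+540/4,170+268/4)),("S",(250+380/4,160+455/4),(200+372/4,170+155/4)),("N",(250+402/4,160+252/4),(200+382/4,170+408/4))]:
    print(n,tri([(d,a),(c,b)]).round(4))
order.hand_in(); print("ok")
E
```

```text
[ 0.5362 -0.1061  0.0569] [ 0.542 -0.105  0.   ]
+x/E [ 0.6135 -0.1432  0.0561]
-x/W [ 0.4595 -0.0656  0.0544]
S [ 0.4988 -0.1789  0.0564]
N [ 0.5749 -0.0273  0.0569]
the job is handed in; nothing more can be done
ok
```

The stand is turned and level, the cover is shut, and the job is handed in; the hand-in gives no verdict, so these are my own checks.

**What I did:** I put the closed fingertips into the stand's opening on the side away from the cover. I turned the stand about 32° clockwise, so its feet stand at about −43 to −45° from the pan's axes, clear of the lands. Then I went over the cover, pushed it down from behind along its hinge arc at 0.4 rad/s, and slowed to about 0.2 rad/s at the end. I pressed it onto its stop, where the force reached about 11 N with no further travel, and lifted the arm away. It took about 22 s of the 70 s allowed.

**Last checks:**
- **Cover:** it matches the 0 rad outline in both the scene and side views.
- **Stand level:** the four bar ends measured 54–57 mm high, within about 2.5 mm of each other. That spread is about the accuracy of the measurement.
- **Hub position:** the hub is about 6 mm off the pan's centre, within the 20 mm limit.
- **Hub height:** it read 57 mm against a nominal 62 mm, which is inside the allowed range. I take the 5 mm difference to be image and network error.
- **Other objects:** I saw no contact with anything else on the table, but I did not re-measure those objects at the end.

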